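Let the stock lift down to the board

ROBOT

A 7-joint arm with a two-finger parallel gripper is mounted at the origin on the work surface. World frame = base frame: x ahead of the robot, y to its left, z up, the work surface at z = 0. Lengths are in m, angles in rad, forces in N, time in s.
With the tool pointing down it reaches from about 0.425 to 1.025 m from the base axis. Payload 3.6 kg.
Tool frame: the origin (TCP) lies between the finger pads; the fingertips stand robot.tip_extent ahead of it and the grasp point (between the pads) lies 8 mm behind it (robot.tip_extent is the distance from the TCP to the fingertips, in m); z points along the fingers, y is the direction in which the jaws open and shut (so a half turn about z gives the same grasp; the last joint's range is limited). The gripper opens to 85 mm and grips with 20 to 120 N. Pads are 22 mm wide; open, the fingers measure 114 mm over their backs; the gripper's body (76 mm by 85 mm) begins 54 mm behind the grasp point. The pads swing forward as they close: fully open they stand 13 mm farther back than shut.
Start: joints at [-1.198, 0.591, 0.048, 1.609, -0.033, 0.943, -0.034], TCP at [0.326, 0.648, 0.242] pointing down, gripper open.
Joint ranges: [-2.69, 2.69], [-0.47, 2.24], [-1.27, 1.36], [0.19, 2.51], [-1.53, 4.68], [0.08, 2.07], [-3.09, 3.09]. Speed limits (rad/s): [2.57, 2.57, 3.14, 3.14, 3.14, 3.14, 3.14].

INTERFACE

Orientations are given as a rotation vector (axis times angle).
In Python, from cell import robot gives the robot as it stands.
- The arm moves only by the shell command python3 -m pendant 'ROWS' [FORCE]. ROWS is JSON, a list of rows, each an object with "travel": the shift along the tool's x, y, z in cm, a list of three; "rotation": the turn, a rotation vector about the tool's x, y, z in units of 10 degrees (1.0 is 10 degrees), a list of three; "gripper": the opening, from -1 (shut) to 1 (fully open). In form: [{"travel": [tx, ty, tz], "rotation": [ax, ay, az], "gripper": gripper}, ...]. A call has exactly 10 rows; each row is the pose to reach, as a shift and turn from the pose commanded when the call began, along the tool's axes at that moment; what a row does not reach only later rows make up. A row lasts 1/8 s, in which the tool goes at most 62.5 mm and 10.7 degrees, less where a joint would pass 70% of its speed; a pose out of reach is approached as far as the arm can. A call with a gripper value outside its range is refused whole. The fingers move at their own pace and stop on an object; FORCE is the grip in N (left out, the last holds). Time passes only in rows, so rows that repeat a pose let the fingers close, or fill a call up. It gives the time, the measured TCP pose, the force and the opening at its end, in the units of the state.
- robot.read_state(): the state, without advancing time (a new reading comes with each control period).
- robot.camera(name): name is "scene" or "top" or "wrist"; returns a dict with "frame" (480x640x3 uint8, red, green, blue), "depth" (480x640 float32, m along the optical axis (not along the pixel's ray), 0 where there is no reading), "vfov" (degrees; the focal length in pixels is half the picture's height over the tangent of half this angle, whatever the lens; pixels are square), "cx", "cy" (the principal point, pixels), "R" (3x3) and "t" (3): a world point X has camera coordinates R X + t. Camera axes: x right, y down, z forward; pixel columns grow to the right and rows downward; lengths in m; the calibration is good to about 2 mm. A picture is of the moment at which its call begins.
- robot.job_done(): hands the job in, once; it reports no verdict.
The state is a dict: "t": time; "joint_pos": joint angles; "joint_vel": joint speeds; "tau": joint torques, N m; "position": TCP position; "tool_rot": TCP orientation; "force": force on the tool from outside, world axes, zero at the start; "wrist_torque": the same for the moment, N m; "width": finger opening in m.
Only numpy, scipy, OpenCV 4.12 (cv2) and the standard library are available. Lean on these libraries where they do the work, as an engineer would, in place of code of your own. Each camera call takes 0.05 s, during which the arm holds its last target. There are 200 camera calls.

TASK

The small hydraulic lift on the packing counter stands too high with its tray of ink bottles. With the lever, crack its release valve open just far enough that the deck sinks slowly (about a centimetre a second, never over two), and close the valve again, snug against its stop, so that the deck stays level with the white board beside it (within half a centimetre). Hold the lever lightly and do not force it, do not touch the deck or the tray, leave everything else where it is, and let go of the lever at the end.

Things in the scene. Friction and masses are not known exactly. Their poses are not given: they have to be found in the camera images.
- valve_axis (a point): point on the vertical axis of the release valve, at the lever's mid-height, 120 mm above the table. The valve stands on a grey block (130 x 90 mm, 60 mm high) at the right-hand end of the lift; z is the turning axis (up), -x points along the closed lever. The deck's near edge lies 150 mm to the +y side; the lever swings open towards -y, away from the deck
- lever_grip (a point): middle of the lever, a level steel bar 12 mm wide, 22 mm high, from a 32 mm hub on the valve axis out to 90 mm (round end 16 mm wide). 60 mm from the axis, at mid-height; its -x points outwards along the bar. 49 mm free below the bar, nothing above. Slender: finger forces on it, both sides added, must stay under 36 N: about 12 N a finger is right
- valve (a joint): release valve angle, rad: 0 = closed on a rigid stop (as it starts), counter-clockwise from above to 1.4 = wide open; stays where left. Opening takes about 0.2 N m (3 N at the grip), closing 0.55 (9 N). Somewhere between 0.25 and 0.9, depending on the load, the ram starts to sink; from there its speed grows 4 to 6 mm/s per 0.1 rad, lagging 0.2 s; turned back below that it stops
- lift_deck (a joint): height of the lift's deck above its lowest position, m (range 0 to 0.08). It can only sink: it cannot be pumped up again. The deck is an aluminium plate 250 x 220 x 16 mm on a steel ram, with a wooden tray of twelve small ink bottles fixed on it (to 78 mm above the plate's top)
- deck_edge (a point): point on the top face of the deck, 5 mm in from its edge towards the board
- board_edge (a point): point on the top face of the fixed white board (250 x 180 mm, 18 mm thick, on two plywood legs), 5 mm in from its edge towards the deck; the two edges face each other across a gap of about 6 mm. The deck is level when deck_edge and board_edge are at the same height
- pen_cup: bystander: clear cup of pens, 72 mm across, 145 mm high; origin at the centre of its foot
- ink_jar: bystander: small ink jar, 52 mm across, 60 mm high; origin at the centre of its foot
- notepads: bystander: pile of notepads 105 x 148 x 32 mm; origin at the centre of its underside
- tape_roll: bystander: roll of paper tape lying flat, 90 mm across, 24 mm high; origin at the centre of its underside
- pen_carton: bystander: flat cardboard pen carton 50 x 150 x 28 mm; origin at the centre of its underside
- stapler: bystander: stapler 130 x 34 x 50 mm lying along its x; origin at the centre of its underside

How it is judged:
On the way, in this order (a step that is already met when the one before it is completed fails the run):
1. the release valve is cracked open and the deck is sinking (value of joint valve above 0.15 rad and velocity of joint lift_deck below -0.001 m/s), for 0.3 s.
2. the deck stands level with the board and the valve is closed snug (value of joint valve below 0.06 rad and z of deck_edge in the frame of board_edge between -0.005 and 0.005 m), for 0.2 s.
At the end, for the whole second after the job is handed in: The deck's top stands within 5 mm of the height of the board's top and has stopped sinking (under 1 mm/s), the valve is closed against its stop (within 0.06 rad), and the lever has been let go (all of step 2 and velocity of joint lift_deck above -0.001 m/s); the robot touches nothing.
It fails at once if the deck sinks faster than 20 mm/s (velocity of joint lift_deck below -0.02 m/s).
It fails at once if the lever is squeezed or forced (finger forces on it, added, over 36 N) (contact force between anything else and valve above 36 N).
It fails at once if the robot touches the deck or its tray (contact force between any of the fingers, the arm and lift_deck above 0.5 N).
It fails at once if a bystander is moved by more than 20 mm (distance of any of pen_cup, ink_jar, notepads, tape_roll, pen_carton, stapler from where it was at the start of the episode above 0.02 m).
It also fails if it takes over 67 s, if anything falls off the work surface, if the arm or the gripper's body presses on something with over 40 N, if the wrist force passes 120 N, or if a joint passes its speed limit or range.

## Working session

There is one attempt and no reset: what is moved stays moved. The work goes in short steps, Python scripts to look and compute and a shell command to move; the robot and the scene stay as the last step left them, time stands still between calls to the robot, and variables do not carry over. Pictures are saved under pics/ and viewed, about 8 in all and at most 12, crops included, and the job is handed in when it is done.

```bash
mkdir -p pics; ls; python3 - <<'E'
from cell import robot
import cv2,numpy as np
print(robot.read_state(), robot.tip_extent)
for n in("scene","top"):
    c=robot.camera(n); cv2.imwrite(f"pics/{n}0.png",c["frame"][:,:,::-1]); np.savez(f"pics/{n}0.npz",**c)
    print(n,c["vfov"],c["cx"],c["cy"],c["R"],c["t"])
E
```

```text
pics
{'t': 0.0, 'joint_pos': array([-1.19851349,  0.59214219,  0.04828594,  1.60981232, -0.0332833 ,
        0.94269858, -0.03370885]), 'joint_vel': array([ 0.00090438,  0.00102141, -0.00013518,  0.00016362, -0.00036952,
        0.00193068,  0.00088017]), 'tau': array([ 4.55799627e-04, -5.48676467e+01,  1.54648192e+00, -1.98131472e+01,
        9.37661331e-03,  8.65175331e-03,  1.02942431e-05]), 'position': array([0.32524426, 0.64706071, 0.24112767]), 'tool_rot': array([-0.72482102, -3.05643259,  0.00349052]), 'force': array([-0.01572869,  0.4933185 , -0.24708878]), 'wrist_torque': array([ 0.02294441, -0.04419833,  0.01397116]), 'width': 0.08550919270091296} 0.011
scene 48.43863702228859 322.1311883926627 237.30359008614582 [[-5.94549352e-01  8.04058770e-01 -7.49968474e-04]
 [ 6.27746670e-01  4.63594735e-01 -6.25311154e-01]
 [-5.02439236e-01 -3.72249132e-01 -7.80375165e-01]] [ 0.38666382 -0.2540716   1.51267433]
top 51.14302407022238 314.77570726757165 235.99703509751143 [[-0.01939097 -0.99981089  0.00147478]
 [-0.98666393  0.01889751 -0.16166992]
 [ 0.16161148 -0.00459005 -0.98684379]] [-0.08010756  0.59709771  1.13123052]
```

View pics/scene0.png

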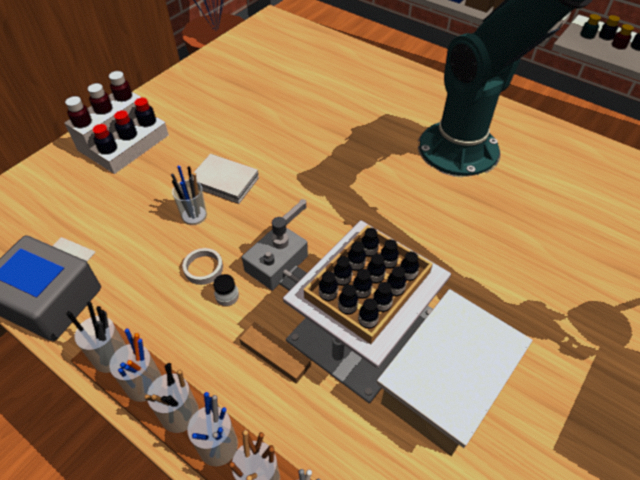

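View pics/top0.png

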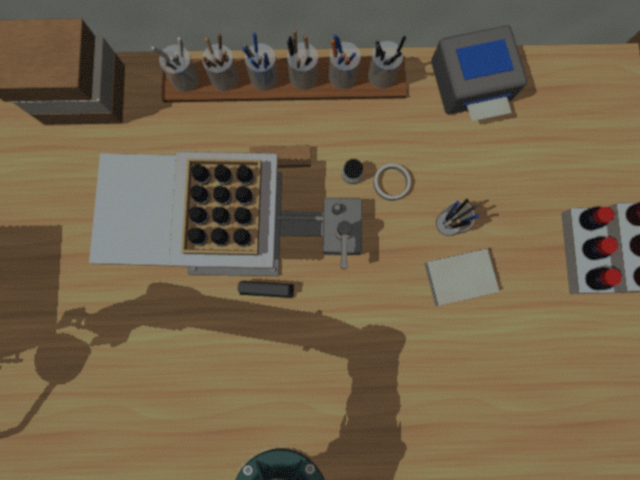

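The scene view shows the lift in the middle, with the lever on its grey block at about (285,218). In the top view, the lever runs from its hub at (343,227) to its tip at (345,267), pointing at the robot. The deck spans columns 175-278 and the board 92-178. The stapler is at (266,289) and the notepads at (463,276).

```bash
cat > h.py <<'E'
import numpy as np,cv2
def cloud(c):
    f=240/np.tan(np.radians(float(c["vfov"])/2)); d=c["depth"]
    v,u=np.mgrid[:480,:640]
    P=np.stack([(u-c["cx"])/f*d,(v-c["cy"])/f*d,d],-1)
    W=(P-c["t"])@c["R"]; W[d==0]=np.nan
    return W
E
python3 - <<'E'
from h import *
np.set_printoptions(precision=4,suppress=True)
for n in("top","scene"):
    c=np.load(f"pics/{n}0.npz"); W=cloud(c); X,Y,Z=W[...,0],W[...,1],W[...,2]
    pts={"top":[(450,350),(100,130),(130,210),(165,210),(182,180),(182,230),(270,210),(268,170),(343,228),(345,260),(345,245),(328,240)],
         "scene":[(400,420),(460,360),(425,330),(440,285),(310,290),(360,345),(280,224),(295,212)]}[n]
    for u,v in pts: print(n,(u,v),W[v,u])
    # lever band
    U=np.arange(640)[None,:]+0*Z; V=np.arange(480)[:,None]+0*Z
    box=(U>315)&(U<375)&(V>190)&(V<290) if n=="top" else (U>235)&(U<315)&(V>190)&(V<285)
    m=box&(Z>0.12)&(Z<0.145)
    P=W[m]; print(n,"lever",len(P),P.min(0),P.max(0))
    for lo in np.arange(P[:,0].min(),P[:,0].max(),.01):
        q=P[(P[:,0]>=lo)&(P[:,0]<lo+.01)]
        if len(q): print(round(lo,3),len(q),q[:,1].min(),q[:,1].max(),np.median(q[:,2]))
    m=box&(Z>0.05)&(Z<0.068); r=cv2.minAreaRect(W[m][:,:2].astype(np.float32)); print("block",r,np.median(Z[m]))
E
```

```text
top (450, 350) [ 0.3241 -0.4068 -0.0027]
top (100, 130) [ 0.8863  0.4477 -0.    ]
top (130, 210) [0.65   0.3184 0.1211]
top (165, 210) [0.6481 0.2401 0.123 ]
top (182, 180) [0.7046 0.1931 0.1636]
top (182, 230) [0.5893 0.1824 0.1946]
top (270, 210) [0.634  0.0033 0.1671]
top (268, 170) [0.7224 0.0072 0.1669]
top (343, 228) [ 0.5975 -0.1531  0.1368]
top (345, 260) [ 0.5279 -0.1557  0.1311]
top (345, 245) [ 0.5609 -0.1567  0.1307]
top (328, 240) [ 0.5838 -0.1222  0.0587]
top lever 380 [ 0.5114 -0.171   0.1201] [ 0.6164 -0.14    0.14  ]
0.511 30 -0.15978233290513527 -0.14459071387777056 0.13096256866178443
0.521 29 -0.15809665759948396 -0.1453086926439316 0.13076852236506392
0.531 26 -0.15843763254709342 -0.1472747815821703 0.13006092048264517
0.541 28 -0.15872322008026696 -0.14744102617439062 0.13088906250409463
0.551 30 -0.1590006194437937 -0.14783458898766244 0.1299645772658157
0.561 24 -0.15889888350004855 -0.14801470563993427 0.130912164715153
0.571 28 -0.15957263381658332 -0.14835016584853183 0.13001619328103584
0.581 43 -0.16653325457541354 -0.14265126091239339 0.1341736246971121
[... 930 characters left out ...]
030022902080474
0.54 26 -0.15768548977148486 -0.14500092218010907 0.1305133268983927
0.55 25 -0.15944021490722038 -0.14693247534764822 0.12940741816287102
0.56 28 -0.15963034768017817 -0.1457472023090703 0.13005024412282334
0.57 27 -0.1591799094657346 -0.1469965259760386 0.13023851026221442
0.58 25 -0.1623877055580716 -0.14428462224309227 0.13382089679221731
0.59 53 -0.17018188566146597 -0.1391225368458748 0.1347362046751542
0.6 67 -0.16998217031786728 -0.1378206594398879 0.13415475842920688
0.61 49 -0.1646355750911578 -0.14044319821185344 0.13071629797963027
block ((0.6205995082855225, -0.15525591373443604), (0.09255518019199371, 0.13206426799297333), 87.99516296386719) 0.060131089141334665
```

The two cameras agree. The valve axis is at (0.6005, -0.155), with the lever yawed about -2°. The grip point is at (0.5405, -0.153, 0.12). The deck top is at about 0.1665 and the board at 0.123, so the deck has to sink about 43 mm. I'll rise first and then cross over.

```bash
python3 -m pendant '[{"travel":[0,0,-5],"rotation":[0,0,0],"gripper":0},{"travel":[0,0,-10],"rotation":[0,0,0],"gripper":0},{"travel":[-4,-4.5,-12],"rotation":[0,0,0],"gripper":0},{"travel":[-8,-9,-12],"rotation":[0,0,0],"gripper":0},{"travel":[-12,-13.4,-12],"rotation":[0,0,-0.5],"gripper":0},{"travel":[-16,-17.9,-12],"rotation":[0,0,-1],"gripper":0},{"travel":[-20,-22.4,-12],"rotation":[0,0,-1.5],"gripper":0},{"travel":[-24,-26.8,-12],"rotation":[0,0,-2],"gripper":0},{"travel":[-28,-31.3,-12],"rotation":[0,0,-2.47],"gripper":0},{"travel":[-32,-35.8,-12],"rotation":[0,0,-2.47],"gripper":0}]' 20
cat >> h.py <<'E'
from scipy.spatial.transform import Rotation as Ro
def lev(robot,n="scene"):
    "deck top minus board top, mm, from strips either side of the gap"
    c=robot.camera(n); W=cloud(c).reshape(-1,3); br=c["frame"].reshape(-1,3).min(1)>110
    X,Y,Z=W.T
    b=Z[br&(X>.57)&(X<.72)&(Y>.24)&(Y<.30)&(Z>.11)&(Z<.135)]
    d=Z[br&(X>.56)&(X<.73)&(((Y>.200)&(Y<.213))|((Y>.002)&(Y<.016)))&(Z>.10)&(Z<.18)]
    return np.median(d)*1e3,np.median(b)*1e3,len(d),len(b),d.std()*1e3,robot.read_state()["t"]
def to(robot,p,yaw):
    "travel cm and z-rotation (10deg) from the present pose to TCP p with tool y at world angle yaw deg"
    s=robot.read_state(); R=Ro.from_rotvec(s["tool_rot"]).as_matrix()
    y=np.degrees(np.arctan2(R[1,1],R[0,1])); a=Ro.from_rotvec(np.radians(yaw-y)*np.array([0,0,1.])).as_matrix()
    g=np.column_stack([[np.sin(np.radians(yaw)),-np.cos(np.radians(yaw)),0],[np.cos(np.radians(yaw)),np.sin(np.radians(yaw)),0],[0,0,-1]])
    return R.T@(np.array(p)-s["position"])*100, Ro.from_matrix(R.T@g).as_rotvec()*18/np.pi
E
python3 - <<'E'
from h import *; from cell import robot
np.set_printoptions(precision=3,suppress=True)
for n in("scene","top"): print(lev(robot,n))
print(robot.read_state()["t"]); print(*to(robot,(.5405,-.153,.25),88))
W=cloud(np.load("pics/scene0.npz")).reshape(-1,3);m=(abs(W[:,2]-.1666)<.004)&(W[:,0]>.4)&(W[:,0]<.9)&(W[:,1]>-.1)&(W[:,1]<.4);print(W[m].min(0),W[m].max(0))
E
```

```text
t: 1.35
position: [0.4507, 0.1821, 0.3621]
tool_rot: [-0.054, -3.141, 0.0]
force: [1.5, -0.3, -0.1]
width: 0.043
(np.float64(166.24757492739852), np.float64(123.71455845057933), 841, 2366, np.float64(1.6601994843427956), 1.4)
(np.float64(166.04883898134102), np.float64(123.93825696210313), 531, 1794, np.float64(1.8442025151973225), 1.45)
1.45Traceback (most recent call last):
  File "<stdin>", line 4, in <module>
  File "h.py", line 21, in to
    return R.T@(np.array(p)-s["position"])*100, Ro.from_matrix(R.T@g).as_rotvec()*18/np.pi
                                                ~~~~~~~~~~~~~~^^^^^^^
  File "scipy/spatial/transform/_rotation.pyx", line 1143, in scipy.spatial.transform._rotation.Rotation.from_matrix
ValueError: Non-positive determinant (left-handed or null coordinate frame) in rotation matrix 0: [[-1.     0.012  0.   ]
 [ 0.012  1.     0.004]
 [-0.    -0.004  1.   ]].
```

```bash
sed -i 's/\[\[np.sin(np.radians(yaw)),-np.cos(np.radians(yaw)),0\]/[[-np.sin(np.radians(yaw)),np.cos(np.radians(yaw)),0]/' h.py
python3 - <<'E'
from h import *; from cell import robot
np.set_printoptions(precision=3,suppress=True)
print(*to(robot,(.5405,-.153,.22),88))
W=cloud(np.load("pics/scene0.npz")).reshape(-1,3);m=(abs(W[:,2]-.1666)<.004)&(W[:,0]>.4)&(W[:,0]<.9)&(W[:,1]>-.1)&(W[:,1]<.4);print(W[m].min(0),W[m].max(0))
E
```

```text
[-10.394 -32.384  14.333] [-0.022 -0.    -0.071]
[ 0.512 -0.011  0.163] [0.77  0.218 0.171]
```

```bash
python3 -m pendant '[{"travel":[-1.6,-5,0],"rotation":[0,0,0],"gripper":0},{"travel":[-3.2,-10,0],"rotation":[0,0,0],"gripper":0},{"travel":[-4.9,-15,0],"rotation":[0,0,0],"gripper":0},{"travel":[-6.5,-20,0],"rotation":[0,0,0],"gripper":0},{"travel":[-8,-25,0],"rotation":[0,0,0],"gripper":0},{"travel":[-9.6,-30,1],"rotation":[0,0,0],"gripper":0},{"travel":[-10.4,-32.4,5],"rotation":[0,0,0],"gripper":0},{"travel":[-10.4,-32.4,10],"rotation":[0,0,0],"gripper":0},{"travel":[-10.4,-32.4,14],"rotation":[0,0,0],"gripper":0},{"travel":[-10.4,-32.4,14.3],"rotation":[0,0,0],"gripper":0}]' 20
python3 - <<'E'
from h import *; from cell import robot
np.set_printoptions(precision=3,suppress=True)
c=robot.camera("wrist"); cv2.imwrite("pics/w1.png",c["frame"][:,:,::-1]); W=cloud(c)
P=W.reshape(-1,3); P=P[(P[:,2]>.122)&(P[:,2]<.14)&(abs(P[:,1]+.155)<.025)&(P[:,0]>.50)&(P[:,0]<.58)]
print(len(P),P.min(0),P.max(0)); 
for lo in np.arange(.5,.58,.01):
    q=P[(P[:,0]>=lo)&(P[:,0]<lo+.01)]
    if len(q): print(lo,q[:,1].min(),q[:,1].max(),np.median(q[:,2]))
print(robot.read_state()); print(*to(robot,(.5405,-.153,.112),88))
for n in("scene","top"): print(lev(robot,n))
E
```

```text
t: 2.7
position: [0.5411, -0.1421, 0.2164]
tool_rot: [-0.054, -3.134, -0.002]
force: [-0.7, 0.3, 0.1]
width: 0.0428
1909 [ 0.507 -0.161  0.122] [ 0.58  -0.145  0.133]
0.5 -0.1572705872984719 -0.14696965371920953 0.1290771402149303
0.51 -0.15956358614898902 -0.14454255014999018 0.1304618777971142
0.52 -0.15838972795824943 -0.14607589697234014 0.13048183048849876
0.53 -0.1589328207407956 -0.14699112924007413 0.13045905991112502
0.54 -0.1592224451422423 -0.1471926211357338 0.1305084970448102
0.55 -0.15929547690452178 -0.1474665706332601 0.13041631063359585
0.56 -0.15995642208079913 -0.14790537396861278 0.1303371293762922
0.5700000000000001 -0.16056815441805755 -0.148284065783874 0.13044998966611931
{'t': 2.75, 'joint_pos': array([-0.058,  0.434,  0.315,  2.012, -0.197,  0.728,  1.914]), 'joint_vel': array([-0.008, -0.041,  0.017, -0.043,  0.006,  0.01 , -0.001]), 'tau': array([  0.174, -39.841,   3.448, -15.424,  -0.006,   0.009,   0.01 ]), 'position': array([ 0.543, -0.143,  0.218]), 'tool_rot': array([-0.054, -3.138, -0.001]), 'force': array([ 0.852, -0.362,  0.293]), 'wrist_torque': array([ 0.008, -0.   , -0.017]), 'width': 0.042569417399532884}
[ 0.135 -1.056 10.6  ] [ 0.003 -0.021  0.004]
(np.float64(166.2862481830151), np.float64(123.77243032421879), 846, 2358, np.float64(1.6560876711160168), 2.8)
(np.float64(165.97002296229087), np.float64(123.72285743391215), 595, 1792, np.float64(1.8822877483643115), 2.85)
```

View pics/w1.png

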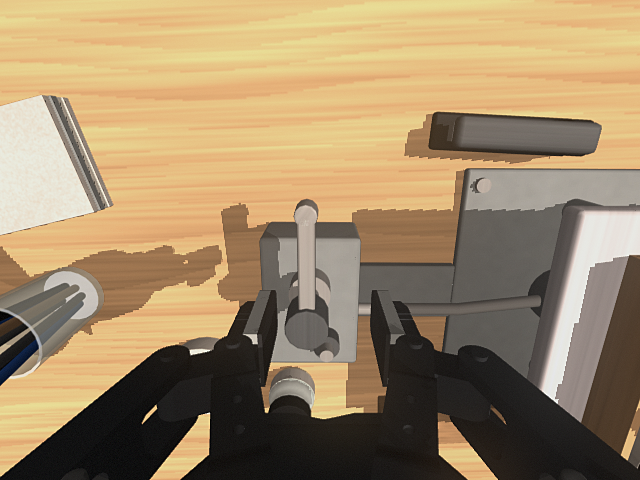

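The wrist view shows the lever from its tip at (306,212) to its hub at (307,325), lying between the pads, and the cloud puts its centre at y = -0.153. I'll shift 1 cm and descend.

```bash
python3 -m pendant '[{"travel":[0.1,-0.5,0],"rotation":[0,0,0],"gripper":0},{"travel":[0.1,-1.05,2],"rotation":[0,0,0],"gripper":0},{"travel":[0.1,-1.05,4],"rotation":[0,0,0],"gripper":0},{"travel":[0.1,-1.05,6],"rotation":[0,0,0],"gripper":0},{"travel":[0.1,-1.05,8],"rotation":[0,0,0],"gripper":0},{"travel":[0.1,-1.05,9.5],"rotation":[0,0,0],"gripper":0},{"travel":[0.1,-1.05,10.4],"rotation":[0,0,0],"gripper":0},{"travel":[0.1,-1.05,10.6],"rotation":[0,0,0],"gripper":0},{"travel":[0.1,-1.05,10.6],"rotation":[0,0,0],"gripper":0},{"travel":[0.1,-1.05,10.6],"rotation":[0,0,0],"gripper":0}]' 20
python3 - <<'E'
from h import *; from cell import robot
np.set_printoptions(precision=3,suppress=True)
print(*to(robot,(.5405,-.153,.112),88))
E
```

```text
t: 4.1
position: [0.5425, -0.1538, 0.1138]
tool_rot: [0.054, 3.14, -0.0]
force: [-0.3, -0.3, -0.3]
width: 0.0429
[0.202 0.075 0.184] [-0.001  0.006  0.001]
```

```bash
python3 -m pendant '[{"travel":[0.1,0.05,0.1],"rotation":[0,0,0],"gripper":-0.2},{"travel":[0.2,0.08,0.2],"rotation":[0,0,0],"gripper":-0.3},{"travel":[0.2,0.08,0.2],"rotation":[0,0,0],"gripper":-0.4},{"travel":[0.2,0.08,0.2],"rotation":[0,0,0],"gripper":-0.5},{"travel":[0.2,0.08,0.2],"rotation":[0,0,0],"gripper":-0.55},{"travel":[0.2,0.08,0.2],"rotation":[0,0,0],"gripper":-0.6},{"travel":[0.2,0.08,0.2],"rotation":[0,0,0],"gripper":-0.63},{"travel":[0.2,0.08,0.2],"rotation":[0,0,0],"gripper":-0.63},{"travel":[0.2,0.08,0.2],"rotation":[0,0,0],"gripper":-0.63},{"travel":[0.2,0.08,0.2],"rotation":[0,0,0],"gripper":-0.63}]' 20
python3 - <<'E'
from h import *; from cell import robot
np.set_printoptions(precision=3,suppress=True)
c=robot.camera("wrist"); cv2.imwrite("pics/w2.png",c["frame"][:,:,::-1])
print(*to(robot,(.5405,-.153,.112),88)); s=robot.read_state(); print(s["position"],s["force"],s["width"])
E
```

```text
t: 5.35
position: [0.5401, -0.1528, 0.1113]
tool_rot: [0.054, 3.141, 0.0]
force: [-0.3, 0.3, -0.2]
width: 0.0159
[-0.036 -0.017 -0.068] [-0.     0.     0.001]
[ 0.54  -0.153  0.111] [-1.03  -0.441  0.878] 0.015886623715603163
```

View pics/w2.png

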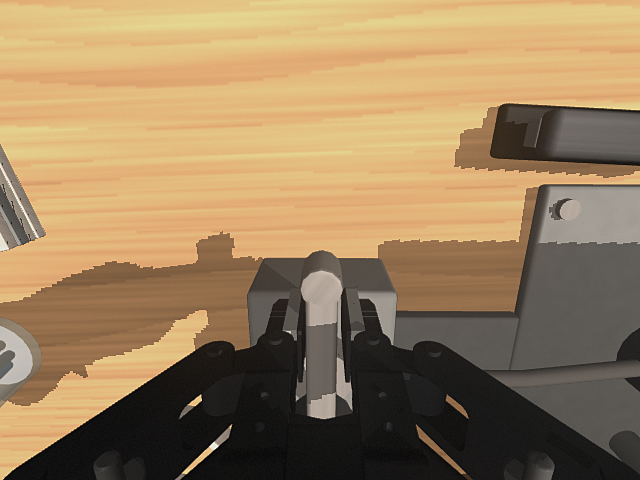

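The fingers now straddle the bar with about 2 mm of clearance on each side. I'll push it with one pad at a time rather than squeezing, and open to about 0.3 rad along the arc.

```bash
python3 -m pendant '[{"travel":[0,-0.1,0],"rotation":[0,0,-0.1],"gripper":-0.63},{"travel":[0,-0.2,0],"rotation":[0,0,-0.2],"gripper":-0.63},{"travel":[0,-0.36,0],"rotation":[0,0,-0.34],"gripper":-0.63},{"travel":[-0.03,-0.6,0],"rotation":[0,0,-0.57],"gripper":-0.63},{"travel":[-0.07,-0.9,0],"rotation":[0,0,-0.86],"gripper":-0.63},{"travel":[-0.12,-1.19,0],"rotation":[0,0,-1.15],"gripper":-0.63},{"travel":[-0.19,-1.48,0],"rotation":[0,0,-1.43],"gripper":-0.63},{"travel":[-0.27,-1.77,0],"rotation":[0,0,-1.72],"gripper":-0.63},{"travel":[-0.27,-1.77,0],"rotation":[0,0,-1.72],"gripper":-0.63},{"travel":[-0.27,-1.77,0],"rotation":[0,0,-1.72],"gripper":-0.63}]' 20
cat > m.py <<'E'
from h import *; from cell import robot
np.set_printoptions(precision=3,suppress=True)
for n in("scene","top"): print(n,*np.round(lev(robot,n),2))
s=robot.read_state(); R=Ro.from_rotvec(s["tool_rot"]).as_matrix(); q=s["position"][:2]-[.6005,-.155]
print("arc r,theta",np.hypot(*q),np.mod(np.arctan2(q[1],q[0]),2*np.pi)-np.radians(178),"tool yaw",np.degrees(np.arctan2(R[1,1],R[0,1]))-88,"F",s["force"],s["width"])
W=cloud(robot.camera("wrist")).reshape(-1,3); P=W[(W[:,2]>.126)&(W[:,2]<.134)]-[.6005,-.155,0]; r=np.hypot(P[:,0],P[:,1]); P=P[(r>.075)&(r<.088)]
P=P[(P[:,0]<0)]; print("lever angle",len(P),np.mod(np.arctan2(np.median(P[:,1]),np.median(P[:,0])),2*np.pi)-np.radians(178))
E
python3 m.py
```

```text
t: 6.65
position: [0.5418, -0.1706, 0.1113]
tool_rot: [0.415, -3.113, -0.0]
force: [-1.4, 2.6, 1.1]
width: 0.0159
scene 166.23 123.79 861.0 2361.0 1.8 6.7
top 166.1 123.75 596.0 1794.0 1.99 6.75
arc r,theta 0.06070354642280362 0.2955185975070793 tool yaw 17.203472862477724 F [-0.398  2.649  0.715] 0.015697691824922748
lever angle 1189 0.25390824067520823
```

The lever follows at 0.254 rad with a 2.6 N push. I'll add 0.1 rad.

```bash
python3 -m pendant '[{"travel":[-0.01,-0.18,0],"rotation":[0,0,-0.17],"gripper":-0.63},{"travel":[-0.02,-0.36,0],"rotation":[0,0,-0.34],"gripper":-0.63},{"travel":[-0.03,-0.6,0],"rotation":[0,0,-0.57],"gripper":-0.63},{"travel":[-0.03,-0.6,0],"rotation":[0,0,-0.57],"gripper":-0.63},{"travel":[-0.03,-0.6,0],"rotation":[0,0,-0.57],"gripper":-0.63},{"travel":[-0.03,-0.6,0],"rotation":[0,0,-0.57],"gripper":-0.63},{"travel":[-0.03,-0.6,0],"rotation":[0,0,-0.57],"gripper":-0.63},{"travel":[-0.03,-0.6,0],"rotation":[0,0,-0.57],"gripper":-0.63},{"travel":[-0.03,-0.6,0],"rotation":[0,0,-0.57],"gripper":-0.63},{"travel":[-0.03,-0.6,0],"rotation":[0,0,-0.57],"gripper":-0.63}]' 20
python3 m.py
```

```text
t: 8.05
position: [0.5447, -0.1765, 0.1115]
tool_rot: [-0.57, 3.088, -0.001]
force: [0.6, 0.2, -0.3]
width: 0.0158
scene 166.21 123.71 856.0 2359.0 1.74 8.1
top 166.08 123.82 602.0 1798.0 1.95 8.15
arc r,theta 0.059849452369784 0.4028069841835329 tool yaw 22.913506325947694 F [0.592 0.55  0.156] 0.015880268602220204
lever angle 1201 0.35967065107929796
```

```bash
python3 -m pendant '[{"travel":[-0.01,-0.18,0],"rotation":[0,0,-0.17],"gripper":-0.63},{"travel":[-0.02,-0.36,0],"rotation":[0,0,-0.34],"gripper":-0.63},{"travel":[-0.03,-0.6,0],"rotation":[0,0,-0.57],"gripper":-0.63},{"travel":[-0.03,-0.6,0],"rotation":[0,0,-0.57],"gripper":-0.63},{"travel":[-0.03,-0.6,0],"rotation":[0,0,-0.57],"gripper":-0.63},{"travel":[-0.03,-0.6,0],"rotation":[0,0,-0.57],"gripper":-0.63},{"travel":[-0.03,-0.6,0],"rotation":[0,0,-0.57],"gripper":-0.63},{"travel":[-0.03,-0.6,0],"rotation":[0,0,-0.57],"gripper":-0.63},{"travel":[-0.03,-0.6,0],"rotation":[0,0,-0.57],"gripper":-0.63},{"travel":[-0.03,-0.6,0],"rotation":[0,0,-0.57],"gripper":-0.63}]' 20
python3 m.py
```

```text
t: 9.45
position: [0.5464, -0.1822, 0.1113]
tool_rot: [0.723, -3.057, 0.001]
force: [0.6, 1.1, -0.9]
width: 0.0158
scene 166.25 123.72 854.0 2358.0 1.75 9.5
top 165.95 123.97 589.0 1787.0 1.84 9.55
arc r,theta 0.06057517215997136 0.49976054411759696 tool yaw 28.597053371503335 F [-0.495  0.934  0.074] 0.01583778829020025
lever angle 1200 0.45594956560540334
```

```bash
python3 -m pendant '[{"travel":[-0.01,-0.18,0],"rotation":[0,0,-0.17],"gripper":-0.63},{"travel":[-0.02,-0.36,0],"rotation":[0,0,-0.34],"gripper":-0.63},{"travel":[-0.03,-0.6,0],"rotation":[0,0,-0.57],"gripper":-0.63},{"travel":[-0.03,-0.6,0],"rotation":[0,0,-0.57],"gripper":-0.63},{"travel":[-0.03,-0.6,0],"rotation":[0,0,-0.57],"gripper":-0.63},{"travel":[-0.03,-0.6,0],"rotation":[0,0,-0.57],"gripper":-0.63},{"travel":[-0.03,-0.6,0],"rotation":[0,0,-0.57],"gripper":-0.63},{"travel":[-0.03,-0.6,0],"rotation":[0,0,-0.57],"gripper":-0.63},{"travel":[-0.03,-0.6,0],"rotation":[0,0,-0.57],"gripper":-0.63},{"travel":[-0.03,-0.6,0],"rotation":[0,0,-0.57],"gripper":-0.63}]' 20
python3 m.py
```

```text
t: 10.85
position: [0.5493, -0.1873, 0.1113]
tool_rot: [0.874, -3.017, 0.0]
force: [-1.6, 0.9, -0.6]
width: 0.0157
scene 158.07 123.79 837.0 2353.0 1.71 10.9
top 157.56 123.87 570.0 1799.0 1.98 10.95
arc r,theta 0.06042051835601983 0.5983875723508048 tool yaw 34.30556450777563 F [-1.655  0.965  0.441] 0.01578137437783323
lever angle 1202 0.5529986816983148
```

The deck is sinking: 8 mm so far with the lever at 0.553 rad. I'll leave the lever there, back off to take up most of the free play, and measure the rate.

```bash
python3 -m pendant '[{"travel":[0,0.1,0],"rotation":[0,0,0.1],"gripper":-0.63},{"travel":[0,0.2,0],"rotation":[0,0,0.2],"gripper":-0.63},{"travel":[0,0.3,0],"rotation":[0,0,0.3],"gripper":-0.63},{"travel":[0,0.3,0],"rotation":[0,0,0.3],"gripper":-0.63},{"travel":[0,0.3,0],"rotation":[0,0,0.3],"gripper":-0.63},{"travel":[0,0.3,0],"rotation":[0,0,0.3],"gripper":-0.63},{"travel":[0,0.3,0],"rotation":[0,0,0.3],"gripper":-0.63},{"travel":[0,0.3,0],"rotation":[0,0,0.3],"gripper":-0.63},{"travel":[0,0.3,0],"rotation":[0,0,0.3],"gripper":-0.63},{"travel":[0,0.3,0],"rotation":[0,0,0.3],"gripper":-0.63}]' 20
python3 m.py
```

```text
t: 12.25
position: [0.5478, -0.1845, 0.1113]
tool_rot: [-0.795, 3.039, -0.0]
force: [0.2, 0.4, 0.0]
width: 0.016
scene 146.5 123.75 824.0 2359.0 1.82 12.3
top 146.04 123.87 582.0 1790.0 1.99 12.35
arc r,theta 0.06036266306233958 0.5456815917598328 tool yaw 31.314654435928162 F [-0.48   0.138 -0.224] 0.016050337406340685
lever angle 1209 0.5517975661286183
```

The rate is 8.3 mm/s and steady, with about 21 mm to go. I'll hold for one more call, then close.

```bash
python3 -m pendant '[{"travel":[0,0,0],"rotation":[0,0,0],"gripper":-0.63},{"travel":[0,0,0],"rotation":[0,0,0],"gripper":-0.63},{"travel":[0,0,0],"rotation":[0,0,0],"gripper":-0.63},{"travel":[0,0,0],"rotation":[0,0,0],"gripper":-0.63},{"travel":[0,0,0],"rotation":[0,0,0],"gripper":-0.63},{"travel":[0,0,0],"rotation":[0,0,0],"gripper":-0.63},{"travel":[0,0,0],"rotation":[0,0,0],"gripper":-0.63},{"travel":[0,0,0],"rotation":[0,0,0],"gripper":-0.63},{"travel":[0,0,0],"rotation":[0,0,0],"gripper":-0.63},{"travel":[0,0,0],"rotation":[0,0,0],"gripper":-0.63}]' 20
python3 - <<'E'
from h import *; from cell import robot
print(robot.read_state()["t"],lev(robot,"scene"))
E
```

```text
t: 13.65
position: [0.5478, -0.1845, 0.1113]
tool_rot: [0.795, -3.039, -0.0]
force: [0.4, 0.0, 0.1]
width: 0.0161
13.65 (np.float64(134.98464443505137), np.float64(123.863908241485), 818, 2351, np.float64(1.7540496643585066), 13.7)
```

```bash
python3 -m pendant '[{"travel":[0,0,0],"rotation":[0,0,0],"gripper":-0.63},{"travel":[0,0,0],"rotation":[0,0,0],"gripper":-0.63},{"travel":[0,0,0],"rotation":[0,0,0],"gripper":-0.63},{"travel":[0,0,0],"rotation":[0,0,0],"gripper":-0.63},{"travel":[0,0.08,0],"rotation":[0,0,0.08],"gripper":-0.63},{"travel":[0,0.18,0],"rotation":[0,0,0.17],"gripper":-0.63},{"travel":[-0.02,0.54,0],"rotation":[0,0,0.52],"gripper":-0.63},{"travel":[-0.07,0.9,0],"rotation":[0,0,0.86],"gripper":-0.63},{"travel":[-0.13,1.25,0],"rotation":[0,0,1.2],"gripper":-0.63},{"travel":[-0.22,1.6,0],"rotation":[0,0,1.55],"gripper":-0.63}]' 20
python3 m.py
```

```text
t: 14.95
position: [0.5435, -0.1732, 0.1115]
tool_rot: [-0.37, 3.116, -0.009]
force: [2.7, -8.0, -5.0]
width: 0.0159
scene 126.95 123.79 819.0 2355.0 1.81 15.0
top 126.89 123.78 552.0 1793.0 1.95 15.05
arc r,theta 0.05991200035825351 0.3291475074315291 tool yaw 15.662778092373458 F [ 1.872 -6.039 -4.13 ] 0.015669315425085845
lever angle 1201 0.3311041548222873
```

The deck has stopped about 3 mm high with the lever at 0.33 rad. I'll check this height more carefully before deciding whether to let it sink a little more.

```bash
python3 - <<'E'
from h import *; from cell import robot
np.set_printoptions(precision=2,suppress=True)
for n in("scene","top"):
    c=robot.camera(n); W=cloud(c).reshape(-1,3); br=c["frame"].reshape(-1,3).min(1)>110; X,Y,Z=W.T
    for nm,y0,y1 in(("deck",.195,.2),("deck",.2,.205),("deck",.205,.21),("deck",.21,.215),("deck far",.002,.012),("board",.225,.235),("board",.235,.25),("board",.27,.3),("board",.33,.36)):
        q=Z[br&(X>.56)&(X<.73)&(Y>y0)&(Y<y1)&(Z>.11)&(Z<.14)]*1e3
        print(n,nm,y0,len(q),np.median(q),q.mean(),np.percentile(q,[10,90]))
    t=Z[(X>.40)&(X<.46)&(Y>.05)&(Y<.3)&(abs(Z)<.02)]*1e3; print("table",len(t),np.median(t),robot.read_state()["t"])
E
```

```text
scene deck 0.195 208 127.02145923615345 127.06608812593717 [125.2  128.99]
scene deck 0.2 207 127.03791894328889 127.05900979637818 [125.25 129.3 ]
scene deck 0.205 217 126.68009954727438 126.62176412018162 [124.39 128.7 ]
scene deck 0.21 136 125.65712865035687 125.16919951857177 [121.63 128.31]
scene deck far 0.002 283 127.23398031085256 127.32571071332235 [125.33 129.4 ]
scene board 0.225 425 123.67642958497319 123.69139595159135 [121.74 125.81]
scene board 0.235 643 123.88414878620567 123.88258677517179 [121.74 125.96]
scene board 0.27 1359 123.77011912712354 123.79958066306784 [121.8  125.89]
scene board 0.33 1455 123.78505406464525 123.74077443474923 [121.66 125.71]
table 1355 -0.09383281979333463 15.15
top deck 0.195 176 126.85962347233003 127.22368497388439 [124.8  129.99]
top deck 0.2 167 127.0487746522716 126.89089395982883 [124.2  129.12]
top deck 0.205 155 127.1027629145175 127.1268958239541 [124.63 129.97]
top deck 0.21 70 126.13390405572753 126.06667278049996 [123.24 128.88]
top deck far 0.002 160 126.4858008201943 126.7296292316425 [124.35 129.5 ]
top board 0.225 340 123.71928777595309 123.88678743159024 [121.3  126.75]
top board 0.235 508 123.83388512934302 123.93254179912576 [121.09 126.76]
top board 0.27 1007 123.72791508681567 123.84715324850963 [121.29 126.5 ]
top board 0.33 999 123.92033453606356 123.92497084399288 [121.27 126.68]
table 2636 -0.24439735772706367 15.2
```

Both cameras agree that the deck stands 3.2 ± 0.4 mm above the board, within tolerance and stationary. I'll close the valve to its stop from here.

```bash
python3 -m pendant '[{"travel":[-0.01,0.3,0],"rotation":[0,0,0.29],"gripper":-0.63},{"travel":[-0.03,0.6,0],"rotation":[0,0,0.57],"gripper":-0.63},{"travel":[-0.07,0.9,0],"rotation":[0,0,0.86],"gripper":-0.63},{"travel":[-0.12,1.19,0],"rotation":[0,0,1.15],"gripper":-0.63},{"travel":[-0.16,1.36,0],"rotation":[0,0,1.32],"gripper":-0.63},{"travel":[-0.2,1.53,0],"rotation":[0,0,1.49],"gripper":-0.63},{"travel":[-0.23,1.65,0],"rotation":[0,0,1.6],"gripper":-0.63},{"travel":[-0.27,1.77,0],"rotation":[0,0,1.72],"gripper":-0.63},{"travel":[-0.27,1.77,0],"rotation":[0,0,1.72],"gripper":-0.63},{"travel":[-0.27,1.77,0],"rotation":[0,0,1.72],"gripper":-0.63}]' 20
python3 m.py
```

```text
t: 16.45
position: [0.5409, -0.1554, 0.1115]
tool_rot: [0.097, 3.137, -0.008]
force: [0.9, -7.6, -3.5]
width: 0.0162
scene 127.02 123.8 824.0 2357.0 1.8 16.5
top 126.84 123.8 563.0 1788.0 2.13 16.55
arc r,theta 0.059632234191708385 0.041435776156018456 tool yaw -1.5396638061090187 F [ 1.448 -6.479 -4.011] 0.015911152620309874
lever angle 1210 0.04668153336384906
```

```bash
python3 -m pendant '[{"travel":[0,0.06,0],"rotation":[0,0,0],"gripper":-0.63},{"travel":[0,0.12,0],"rotation":[0,0,0],"gripper":-0.63},{"travel":[0,0.18,0],"rotation":[0,0,0],"gripper":-0.63},{"travel":[0,0.24,0],"rotation":[0,0,0],"gripper":-0.63},{"travel":[0,0.3,0],"rotation":[0,0,0],"gripper":-0.63},{"travel":[0,0.36,0],"rotation":[0,0,0],"gripper":-0.63},{"travel":[0,0.42,0],"rotation":[0,0,0],"gripper":-0.63},{"travel":[0,0.48,0],"rotation":[0,0,0],"gripper":-0.63},{"travel":[0,0.5,0],"rotation":[0,0,0],"gripper":-0.63},{"travel":[0,0.5,0],"rotation":[0,0,0],"gripper":-0.63}]' 20
python3 m.py
```

```text
t: 17.85
position: [0.5406, -0.1519, 0.1114]
tool_rot: [0.099, 3.138, -0.01]
force: [0.4, -9.6, -4.6]
width: 0.0157
scene 127.04 123.76 820.0 2361.0 1.8 17.9
top 126.94 123.85 552.0 1790.0 1.95 17.95
arc r,theta 0.05994335838967448 -0.016012902751245228 tool yaw -1.6088332915117718 F [ 1.053 -9.705 -3.796] 0.016037736783698263
lever angle 1206 -8.0074558019394e-05
```

```bash
python3 -m pendant '[{"travel":[0,0.04,0],"rotation":[0,0,0],"gripper":-0.63},{"travel":[0,0.08,0],"rotation":[0,0,0],"gripper":-0.63},{"travel":[0,0.12,0],"rotation":[0,0,0],"gripper":-0.63},{"travel":[0,0.16,0],"rotation":[0,0,0],"gripper":-0.63},{"travel":[0,0.2,0],"rotation":[0,0,0],"gripper":-0.63},{"travel":[0,0.2,0],"rotation":[0,0,0],"gripper":-0.63},{"travel":[0,0.2,0],"rotation":[0,0,0],"gripper":-0.63},{"travel":[0,0.2,0],"rotation":[0,0,0],"gripper":-0.63},{"travel":[0,0.2,0],"rotation":[0,0,0],"gripper":-0.63},{"travel":[0,0.2,0],"rotation":[0,0,0],"gripper":-0.63}]' 20
python3 m.py
```

```text
t: 19.25
position: [0.5407, -0.1519, 0.1115]
tool_rot: [0.101, 3.137, -0.014]
force: [-0.2, -13.3, -5.6]
width: 0.0156
scene 127.08 123.81 823.0 2350.0 1.77 19.3
top 126.69 123.86 543.0 1791.0 2.0 19.35
arc r,theta 0.05988913575882481 -0.01742049374944088 tool yaw -1.6754069050194573 F [  0.049 -13.918  -6.002] 0.015687709994259672
lever angle 1204 -0.0005533087616331755
```

The stop is confirmed: the push rose from 9.7 to 13.5 N with no movement, and the lever reads 0.000 rad. I'll unload, open the fingers and lift away.

```bash
python3 -m pendant '[{"travel":[0,-0.15,0],"rotation":[0,0,0],"gripper":-0.63},{"travel":[0,-0.3,0],"rotation":[0,0,0],"gripper":-0.63},{"travel":[0,-0.4,0],"rotation":[0,0,0],"gripper":-0.5},{"travel":[0,-0.5,0],"rotation":[0,0,0],"gripper":-0.3},{"travel":[0,-0.5,0],"rotation":[0,0,0],"gripper":0},{"travel":[0,-0.5,0],"rotation":[0,0,0],"gripper":0},{"travel":[0,-0.5,0],"rotation":[0,0,0],"gripper":0},{"travel":[0,-0.5,0],"rotation":[0,0,0],"gripper":0},{"travel":[0,-0.5,0],"rotation":[0,0,0],"gripper":0},{"travel":[0,-0.5,0],"rotation":[0,0,0],"gripper":0}]' 20
python3 m.py
```

```text
t: 20.65
position: [0.5405, -0.1496, 0.1113]
tool_rot: [0.093, 3.14, -0.0]
force: [-0.3, -0.0, -0.2]
width: 0.0429
scene 126.87 123.8 822.0 2354.0 1.8 20.7
top 126.94 123.77 550.0 1799.0 1.95 20.75
arc r,theta 0.060306633229671926 -0.05391666097443082 tool yaw -1.3860126721012023 F [ 0.331 -0.462 -0.107] 0.04255711569177786
lever angle 1826 -0.010043838198880994
```

```bash
python3 -m pendant '[{"travel":[0,-0.3,-0.5],"rotation":[0,0,0],"gripper":0},{"travel":[0,-0.3,-2],"rotation":[0,0,0],"gripper":0},{"travel":[0,-0.3,-4],"rotation":[0,0,0],"gripper":0},{"travel":[0,-0.3,-6],"rotation":[0,0,0],"gripper":0},{"travel":[0,-0.3,-8],"rotation":[0,0,0],"gripper":0},{"travel":[0,-0.3,-10],"rotation":[0,0,0],"gripper":0},{"travel":[0,-0.3,-12],"rotation":[0,0,0],"gripper":0},{"travel":[0,-0.3,-12],"rotation":[0,0,0],"gripper":0},{"travel":[0,-0.3,-12],"rotation":[0,0,0],"gripper":0},{"travel":[0,-0.3,-12],"rotation":[0,0,0],"gripper":0}]' 20
python3 m.py; python3 -c "
from cell import robot;import cv2
cv2.imwrite('pics/s9.png',robot.camera('scene')['frame'][:,:,::-1])"
```

```text
t: 22.05
position: [0.5396, -0.1524, 0.2305]
tool_rot: [-0.093, -3.138, -0.0]
force: [0.1, 0.5, -0.4]
width: 0.0426
scene 127.05 123.78 799.0 2354.0 1.81 22.1
top 126.96 123.93 547.0 1796.0 1.96 22.15
arc r,theta 0.06076962661758924 -0.005908830805522403 tool yaw -1.3885885045794026 F [-0.618  0.022  0.854] 0.04235951193715063
lever angle 358 0.0017978734457444467
```

View pics/s9.png

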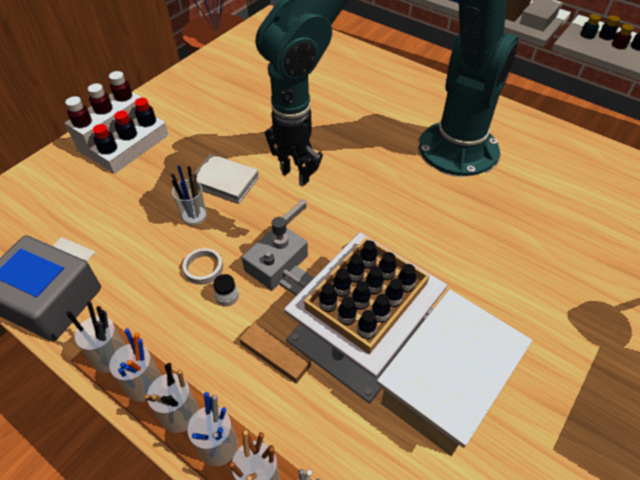

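The picture shows the gripper clear above the lever at (295,165), and the lever back in its closed position at (290,212). The deck is nearly flush with the board along the gap at about (420,330), and every bystander visible in this view is where it was. I'm handing the job in.

```bash
python3 -c "
from cell import robot
print(robot.job_done())"
```

```text
the job is handed in; nothing more can be done
None
```

The deck now stands about 3 mm above the white board, inside the 5 mm limit, with the valve closed on its stop and the lever let go. I handed the job in at about 22 s; it reports no verdict.

- **How the lever was moved:** I straddled it with the fingers 16 mm apart and pushed with one pad at a time instead of squeezing it. The highest force read was about 15 N, while pressing against the stop; readings were taken only at the end of each move.
- **Opening:** Sinking began between 0.46 and 0.55 rad. I left the lever at 0.55 rad, where the deck sank steadily at about 8.3 mm/s.
- **Closing:** The deck stopped a little sooner than I had predicted, which is why it is 3 mm high. I did not reopen the valve to trim it, because the deck cannot be raised again.

**Last checks:**
- **Height:** The deck is 3.0 to 3.3 mm above the board from both cameras, and has not changed since the valve was turned back.
- **Valve:** The lever reads 0.002 rad from closed. Pushing harder at the stop did not move it.
- **Contact:** The gripper is about 10 cm above the lever, and the force reading is only noise.
- **Bystanders:** Those visible in the last picture look unmoved. I did not measure them, and I did not check the stapler, which I did not see in that view.

No check failed. One rate did not fit the description: the speed rose faster with lever angle just after sinking began than the stated 4 to 6 mm/s per 0.1 rad.

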